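# Dock the test coupling on the transmitter

### The job

Slide the grey carriage along its rail until it is hard against the red end stop under the blue transmitter: press its yellow lock button fully down with the fingertips and keep it down the whole way, because the carriage is locked while the button is up. Once it is against the stop, let go of the button so that it springs back up and locks the carriage there, and move clear. Pick nothing up, and leave the loose things around the rail where they are.

Things in the scene. Friction and masses are not known exactly. Their poses are not given: they have to be found in the camera images.
- lock_top (a point): Centre of the top of the yellow lock button, a flat pad 50 mm across the rail (its x) by 40 mm along it (its y), z up. At rest its top is 70 mm above the table, 12 mm above the carriage's grey deck, open behind and beside it. It goes straight down 8 mm against a spring (2 N at first, 6 N fully down, then a solid stop) and springs back when released. It rides with the carriage.
- lock (a joint): How far the yellow button is pressed: 0 up (locked), 0.008 m fully down. The carriage slides only while it is pressed more than about 4 mm; with the button up it can neither leave its start (a few mm of play) nor enter the last 20 mm before the stop.
- carriage (a joint): Travel of the grey carriage from its start along the rail towards the stop (rail's +y), in m; about 0 at the start, 0.08 to 0.14 at the stop. Sliding it unlocked takes about 2 N. 6 mm ahead (+y) of the button rises its grey housing, 100 mm across, 70 mm along, top 95 mm above the table: a finger on the button moves the carriage by friction or by pushing the housing's rear wall.
- carriage_nose (a point): Centre of the carriage's leading lower face, which meets the stop; 96 mm ahead (+y) of the button's centre and 50 mm above the table. A brass nozzle juts 24 mm from the face above it. Its y axis points along the travel, towards the stop; z up. At the start 80 to 140 mm separate it from the stop.
- stop_face (a point): Centre of the rear face of the red end stop (72 mm across, 62 mm high, with a port for the nozzle), 50 mm above the table; y points along the travel, away from the carriage. Nose and stop meet where these two points coincide. The block's top is 102 mm above the table; from 41 mm beyond the face stands the blue transmitter, 128 mm across, up to 230 mm above the table.
- rail: The aluminium rail on its dark steel mounting plate, fixed to the table: plate 110 mm across (x) by 460 mm along (y), 8 mm thick; rail 44 mm wide, top 40 mm above the table. Origin at the centre of the underside, y along the rail towards the stop.
- screwdriver: Bystander: loose screwdriver lying beside the rail; origin at its underside.
- wrench: Bystander: loose steel spanner lying beside the rail; origin at its underside.
- union: Bystander: loose brass fitting, 36 mm across, 48 mm tall; origin under its centre.
- paste: Bystander: loose small jar, 48 mm across, 55 mm tall; origin under its centre.
- collar: Bystander: loose steel ring, 42 mm across, 24 mm tall; origin under its centre.
- spray: Bystander: loose bottle, 60 mm across, 160 mm tall, on the side of the rail away from the robot, near the stop; origin under its centre.
- bin: Bystander: loose blue open bin, 90 by 130 mm, 55 mm tall, on the side of the rail away from the robot; origin under its centre.

How it is judged:
On the way, in this order (a step that is already met when the one before it is completed fails the run):
1. the button is pressed down at the start (value of joint lock above 0.0042 m and value of joint carriage below 0.025 m), for 0.05 s.
2. the carriage is under way with the button down (value of joint lock above 0.0035 m and value of joint carriage above 0.03 m), for 0.05 s.
3. the carriage reaches the stop with the button down (value of joint lock above 0.0035 m and y of carriage_nose in the frame of stop_face above -0.003 m), for 0.05 s.
At the end, for the whole second after the job is handed in: The carriage's nose is within 4.5 mm of the stop face and at rest, the button is back up (pressed less than 1.5 mm), so the carriage is locked at the stop, and every bystander is within 30 mm of its start (y of carriage_nose in the frame of stop_face between -0.0045 and 0.004 m and value of joint lock below 0.0015 m and velocity of joint carriage between -0.005 and 0.005 m/s and distance of each of screwdriver, wrench, union, paste, collar, spray, bin from where it was at the start of the episode below 0.03 m); the robot touches nothing.
It fails at once if the button came up while the carriage was between its start and the stop (value of joint lock below 0.0015 m and value of joint carriage above 0.015 m and y of carriage_nose in the frame of stop_face below -0.008 m).
It fails at once if a loose thing beside the rail was moved, lifted or carried (distance of any of screwdriver, wrench, union, paste, collar, spray, bin from where it was at the start of the episode above 0.03 m).
It also fails if it takes over 35 s, if anything falls off the work surface, if the arm or the gripper's body presses on something with over 40 N, if the wrist force passes 120 N, or if a joint passes its speed limit or range.

### The arm

A 6-joint arm with a two-finger parallel gripper is mounted at the origin on the work surface. World frame = base frame: x ahead of the robot, y to its left, z up, the work surface at z = 0. Lengths are in m, angles in rad, forces in N, time in s.
With the tool pointing down it reaches from about 0.35 to 0.95 m from the base axis. Payload 17.4 kg.
Tool frame: the origin (TCP) lies on the centre line of the jaws, within the pads' length; the fingertips stand 19 mm ahead of it and the grasp point (between the pads) is the TCP; z points along the fingers, y is the line along which they close (so a half turn about z gives the same grasp; the last joint's range is limited). The gripper opens to 93 mm and grips with 3 to 60 N. Pads are 15 mm wide; open, the fingers measure 128 mm over their backs; the gripper's body (75 mm by 188 mm) begins 65 mm behind the grasp point.
Start: joints at [-1.261, 0.116, 1.442, -0, 1.584, -0.038], TCP at [0.23, -0.635, 0.2] pointing down, gripper open.
Joint ranges: [-2.83, 2.83], [-0.83, 2.19], [0.07, 2.5], [-1.14, 4.28], [0.01, 3], [-2.97, 2.97]. Speed limits (rad/s): [1.89, 1.89, 2.22, 3.14, 3.14, 3.14].

### API

Orientations are given as [roll, pitch, yaw] about the fixed x, y, z axes, in that order (R = Rz(yaw) Ry(pitch) Rx(roll)).
In Python, from cell import env, capture gives the robot as it stands.
- The arm moves only by the shell command python3 -m pendant 'ROWS' [OPENING] [FORCE]. ROWS is a JSON object of lists of equal length, an entry for each row: "delta_pos": the shift along the tool's x, y, z scaled (see below), a list of three; "yaw": the turn about the tool's z scaled (see below). A call has 1 to 10 rows; each row shifts and turns the commanded pose from where the row before left it, along the tool's axes as they then stand; what a row does not reach is not made up. The controller multiplies each number of a shift by 0.1 m and each number of a turn by 180 degrees. A row lasts 1/12 s, in which the tool goes at most 41.7 mm and 7.16 degrees, less where a joint would pass 70% of its speed; a pose out of reach is approached as far as the arm can. A call with a number of a shift or a turn outside -1 to 1 is refused whole. A call with a gripper value outside its range is refused whole. OPENING is the opening, from -1 (shut) to 1 (fully open), so that 0 is half open, set as the call begins (- or left out, the last holds). The fingers move at their own pace and stop on an object; FORCE is the grip in N (left out, the last holds). Time passes only in rows, so rows that do not move let the fingers close. It gives the time, the measured TCP pose, the force, the opening and the grip force at its end, in the units of the state.
- env.get_obs(): the state, without advancing time (a new reading comes with each control period).
- capture(name): name is "scene" or "top" or "wrist"; returns a dict with "img" (480x640x3 uint8, red, green, blue), "fx", "fy", "cx", "cy" (pixels), "k1" (the pictures are not rectified: a ray, as slopes to the right and down, at radius r is drawn at 1 + k1 r^2 times it, then the intrinsics apply), "cam_to_world" (4x4, takes a point from camera to world coordinates); the wrist camera has in their place "mount" (4x4, takes a point from camera to tool coordinates, whose origin is the TCP and whose axes are the flange's). Camera axes: x right, y down, z forward; pixel columns grow to the right and rows downward; lengths in m; the calibration is good to about 2 mm. A picture is of the moment at which its call begins: read the wrist's pose just before it. There is no depth.
- env.job_done(): hands the job in; it is judged then, once.
The state is a dict: "clock": time; "qpos": joint angles; "joint_velocities": joint speeds; "joint_efforts": joint torques, N m; "tcp_pos": TCP position; "tool_rot": TCP orientation; "force": force on the tool from outside, world axes, zero at the start; "wrist_torque": the same for the moment, N m; "finger_gap": finger opening in m; "finger_force": force on a finger pad.
Only numpy, scipy, OpenCV 4.12 (cv2) and the standard library are available. Lean on these libraries where they do the work, as an engineer would, in place of code of your own. Each camera call takes 0.05 s, during which the arm holds its last target. There are 200 camera calls.

## Working session

There is one attempt and no reset: what is moved stays moved. The work goes in short steps, Python scripts to look and compute and a shell command to move; the robot and the scene stay as the last step left them, time stands still between calls to the robot, and variables do not carry over. Pictures are saved under pics/ and viewed, at most 12 in all, crops included, and the job is handed in when it is done.

```bash
ls; mkdir -p pics; python3 - <<'E'
from cell import env,capture
import cv2,numpy as np
o=env.get_obs();print({k:np.round(v,3) if not isinstance(v,dict) else v for k,v in o.items()})
for n in ['scene','top']:
    c=capture(n);cv2.imwrite(f'pics/{n}0.png',c['img'][...,::-1]);print(n,{k:np.round(v,3).tolist() for k,v in c.items() if k!='img'})
E
```

```text
pics
{'clock': np.float64(0.0), 'qpos': array([-1.261,  0.116,  1.442, -0.   ,  1.584, -0.038]), 'joint_velocities': array([ 0.   ,  0.001,  0.   , -0.001, -0.001, -0.   ]), 'joint_efforts': array([ 1.0000e-03, -7.2126e+01, -6.2260e+01,  7.8000e-02,  2.4000e-02,
       -0.0000e+00]), 'tcp_pos': array([ 0.23 , -0.634,  0.199]), 'tool_rot': array([-3.141, -0.   ,  0.348]), 'force': array([ 0.778, -0.1  ,  0.017]), 'wrist_torque': array([-0.009,  0.033, -0.023]), 'finger_force': np.float64(0.0), 'finger_gap': np.float64(0.093)}
scene {'fx': 595.928, 'fy': 595.928, 'cx': 314.993, 'cy': 233.819, 'k1': -0.173, 'cam_to_world': [[0.73, 0.584, -0.355, 0.922], [0.683, -0.627, 0.375, -0.323], [-0.003, -0.517, -0.856, 0.931], [0.0, 0.0, 0.0, 1.0]]}
top {'fx': 564.607, 'fy': 564.607, 'cx': 321.318, 'cy': 241.628, 'k1': -0.089, 'cam_to_world': [[-0.021, -0.993, 0.118, 0.465], [-1.0, 0.021, 0.004, 0.043], [-0.006, -0.118, -0.993, 0.955], [0.0, 0.0, 0.0, 1.0]]}
```

View pics/scene0.png

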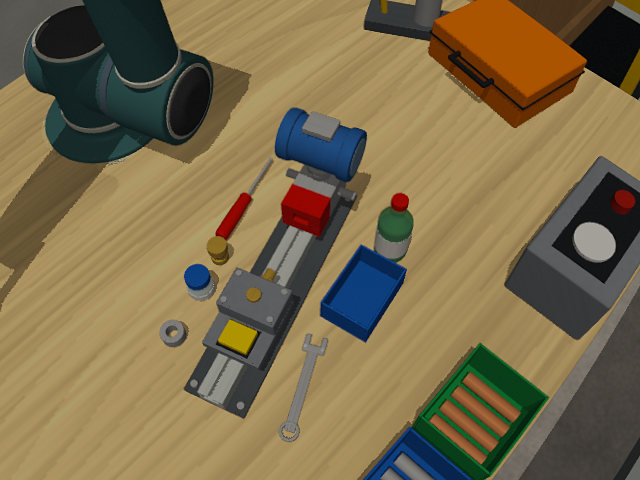

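View pics/top0.png

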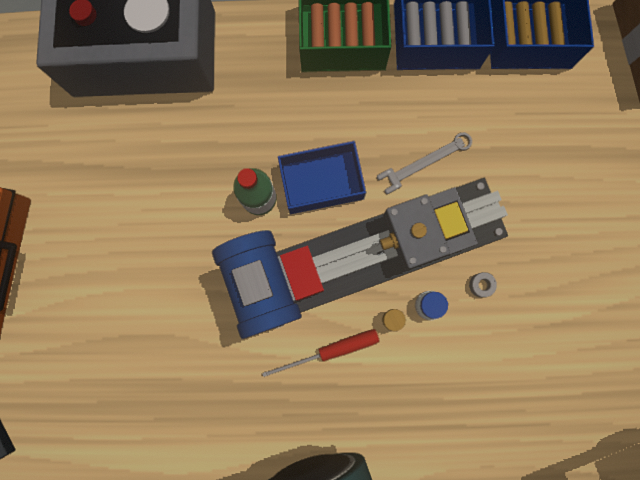

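The top view shows the yellow button near (452,220), the red stop near (302,272) and the spray near (250,185). The scene view shows the button near (238,337).

```bash
cat > h.py <<'E'
import numpy as np,cv2
from cell import env,capture
def ray(c,uv,T=None):
    K=np.array([[c['fx'],0,c['cx']],[0,c['fy'],c['cy']],[0,0,1]])
    p=cv2.undistortPoints(np.array(uv,float).reshape(-1,1,2),K,np.array([c['k1'],0,0,0]))[:,0]
    T=np.array(c['cam_to_world'] if T is None else T)
    return T[:3,3],np.c_[p,np.ones(len(p))]@T[:3,:3].T
def plane(c,uv,z,T=None):
    o,d=ray(c,uv,T); return o+d*((z-o[2])/d[:,2])[:,None]
def mask(img,lo,hi):
    m=cv2.inRange(cv2.cvtColor(img,cv2.COLOR_RGB2HSV),lo,hi)
    n,l,s,ce=cv2.connectedComponentsWithStats(m)
    return l,s,ce
def quad(c,lo,hi,near):
    l,s,ce=mask(c['img'],lo,hi)
    i=min((i for i in range(1,len(s)) if s[i,4]>150),key=lambda i:np.hypot(*(ce[i]-near)))
    m=(l==i).astype(np.uint8)
    cs,_=cv2.findContours(m,0,2)
    return s[i],ce[i],cv2.boxPoints(cv2.minAreaRect(max(cs,key=len)))
E
python3 - <<'E'
from h import *
t=capture('top');s=capture('scene')
Y=((22,150,150),(33,255,255))
P={}
for n,c,nb,nr in(('top',t,(452,220),(302,272)),('scene',s,(238,337),(305,200))):
    st,ce,b=quad(c,*Y,nb); W=plane(c,b,.07); print(n,'btn',st,ce,plane(c,[ce],.07).round(4),W.round(4).tolist())
    a=W[1]-W[0];e=W[2]-W[1];print(np.linalg.norm(a),np.linalg.norm(e),np.degrees([np.arctan2(a[1],a[0]),np.arctan2(e[1],e[0])]))
    st,ce,b=quad(c,(0,180,60),(6,255,255),nr);W=plane(c,b,.102);print(n,'red',st,ce,plane(c,[ce],.102).round(4),W.round(4).tolist())
# plate corners in top view, z=.008
print(plane(t,[(484,178),(508,236)],.008).round(4))
print('spray cap',plane(t,[(248,178)],.16),plane(s,[(400,200)],.16))
E
```

```text
top btn [435 202  33  36 724] [451.00138122 219.77071823] [[ 0.6007 -0.1605  0.07  ]] [[0.6176, -0.1347, 0.07], [0.6308, -0.1711, 0.07], [0.5842, -0.1864, 0.07], [0.5713, -0.1502, 0.07]]
0.0386498114978008 0.04897803533066205 [ -70.14630415 -161.80467184]
top red [ 281  246   42   54 1350] [301.3        272.70592593] [[0.5196 0.0778 0.102 ]] [[0.5471, 0.1098, 0.102], [0.561, 0.0685, 0.102], [0.4925, 0.0456, 0.102], [0.4788, 0.0866, 0.102]]
scene btn [219 320  38  33 728] [237.14148352 335.81181319] [[ 0.6025 -0.162   0.07  ]] [[0.5865, -0.1879, 0.07], [0.5705, -0.1525, 0.07], [0.6186, -0.1362, 0.07], [0.6335, -0.1715, 0.07]]
0.038878530366980274 0.05077184567323848 [114.32168022  18.6843088 ]
scene red [ 281  184   50   53 1784] [305.49047085 209.71748879] [[0.5345 0.0633 0.102 ]] [[0.5103, 0.015, 0.102], [0.4746, 0.0855, 0.102], [0.558, 0.1121, 0.102], [0.5898, 0.0419, 0.102]]
[[ 0.6819 -0.2359  0.008 ]
 [ 0.5803 -0.2716  0.008 ]]
spray cap [[0.65414733 0.1501076  0.16      ]] [[0.6574757  0.15066518 0.16      ]]
```

```bash
R='[0.255,-0.159,0]'; python3 -m pendant '{"delta_pos":[[0.25,-0.16,0],[0.25,-0.16,0],[0.25,-0.16,0],[0.25,-0.16,0],[0.25,-0.16,0],[0.25,-0.16,0],[0.25,-0.16,0],[0.25,-0.16,0],[0.25,-0.16,0],[0.25,-0.16,0]],"yaw":[0,0,0,0,0,0,0,0,0,0]}' -1 20
python3 -m pendant '{"delta_pos":[[0.25,-0.16,0],[0.25,-0.16,0],[0.25,-0.16,0],[0.25,-0.16,0],[0.25,-0.16,0],[0.25,-0.16,0],[0.25,-0.16,0],[0.25,-0.16,0],[0.25,-0.16,0],[0.25,-0.16,0]],"yaw":[0,0,0,0,0,0,0,0,0,0]}'
python3 -m pendant '{"delta_pos":[[0,0,0],[0,0,0],[0,0,0],[0,0,0],[0,0,0],[0,0,0],[0,0,0],[0,0,0],[0,0,0],[0,0,0]],"yaw":[-0.038,-0.038,-0.038,-0.038,-0.038,-0.038,-0.038,-0.038,-0.038,-0.038]}'
python3 -m pendant '{"delta_pos":[[0,0,0],[0,0,0],[0,0,0],[0,0,0],[0,0,0]],"yaw":[-0.038,-0.038,-0.038,0,0]}'
cat >> h.py <<'E'
from scipy.spatial.transform import Rotation as Ro
def togo(p):
    o=env.get_obs();R=Ro.from_euler('xyz',o['tool_rot']).as_matrix()
    print('t',round(float(o['clock']),2),'tcp',np.round(o['tcp_pos'],4),'yaw',np.degrees(o['tool_rot']).round(2),'F',np.round(o['force'],2),'rows',(R.T@(np.array(p)-o['tcp_pos'])*10).round(3))
E
python3 - <<'E'
from h import *
togo([.6015,-.161,.093])
o=env.get_obs();c=capture('wrist');print(np.round(c['mount'],3).tolist())
T=np.eye(4);T[:3,:3]=Ro.from_euler('xyz',o['tool_rot']).as_matrix();T[:3,3]=o['tcp_pos'];T=T@np.array(c['mount'])
cv2.imwrite('pics/w1.png',c['img'][...,::-1])
st,ce,b=quad(c,(22,150,120),(33,255,255),(320,300));print(st,ce,plane(c,b,.07,T).round(4).tolist(),plane(c,[ce],.07,T))
E
```

```text
clock: 1.03
tcp_pos: [0.4112, -0.3977, 0.1995]
tool_rot: [-3.142, -0.0, 0.348]
force: [1.6, -0.2, 0.3]
finger_gap: 0.0307
finger_force: 0.0
clock: 1.87
tcp_pos: [0.5917, -0.162, 0.1995]
tool_rot: [-3.142, 0.0, 0.348]
force: [-0.0, -0.6, -0.6]
finger_gap: 0.0009
finger_force: 0.0
clock: 2.7
tcp_pos: [0.591, -0.1633, 0.1994]
tool_rot: [-3.141, -0.0, 1.547]
force: [0.3, 0.5, -0.4]
finger_gap: 0.0003
finger_force: 0.0
clock: 3.12
tcp_pos: [0.591, -0.1633, 0.1994]
tool_rot: [-3.141, -0.0, 1.896]
force: [0.3, -0.6, 0.5]
finger_gap: 0.0003
finger_force: 0.0
t 3.12 tcp [ 0.591  -0.1633  0.1994] yaw [-1.7999e+02 -1.0000e-02  1.0863e+02] F [ 0.3  -0.56  0.46] rows [-0.012  0.107  1.064]
[[0.0, -0.969, -0.246, 0.067], [1.0, 0.001, -0.001, -0.0], [0.001, -0.246, 0.969, -0.187], [0.0, 0.0, 0.0, 1.0]]
[ 299  197   67   52 3438] [332.         222.37521815] [[0.5707, -0.1511, 0.07], [0.618, -0.1351, 0.07], [0.6318, -0.1727, 0.07], [0.5831, -0.1891, 0.07]] [[ 0.6007387  -0.16162785  0.07      ]]
```

View pics/w1.png

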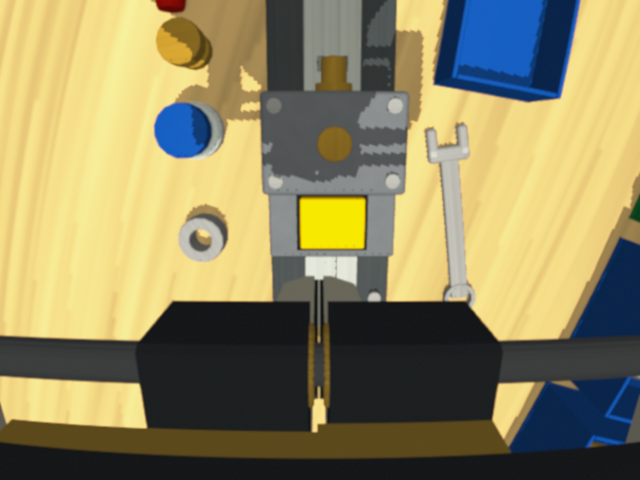

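The wrist view shows the button at (332,222), the housing just ahead of it (image up) and the closed fingers at (318,400). The three views agree on the button to within about 1 mm, so I'll descend.

```bash
python3 -m pendant '{"delta_pos":[[0.01,0.02,0.2],[0.01,0.02,0.2],[0.01,0.02,0.2],[0.01,0.02,0.2],[0.02,0.02,0.15],[0,0,0],[0,0,0]],"yaw":[0,0,0,0,0,0,0]}'
python3 -m pendant '{"delta_pos":[[0,0,0.03],[0,0,0.03],[0,0,0.03],[0,0,0.03],[0,0,0.03],[0,0,0.03],[0,0,0.03],[0,0,0]],"yaw":[0,0,0,0,0,0,0,0]}'
python3 -c "
from h import *
togo([.601,-.1614,.081])"
```

```text
clock: 3.75
tcp_pos: [0.5984, -0.1543, 0.1043]
tool_rot: [-3.141, -0.001, 1.898]
force: [0.5, -0.6, -0.2]
finger_gap: 0.0002
finger_force: 0.0
clock: 4.42
tcp_pos: [0.5983, -0.1543, 0.0828]
tool_rot: [-3.141, -0.001, 1.9]
force: [-0.4, -0.5, -0.2]
finger_gap: 0.0006
finger_force: 0.0
t 4.42 tcp [ 0.5983 -0.1543  0.0828] yaw [-1.7996e+02 -3.0000e-02  1.0885e+02] F [-0.44 -0.55 -0.24] rows [-0.075  0.003  0.018]
```

```bash
python3 -c "
from h import *
for n in ('wrist','scene'):
    c=capture(n);i=c['img'][...,::-1]
    if n=='scene': i=cv2.resize(i[240:400,150:350],None,fx=3.5,fy=3.5)
    cv2.imwrite('pics/%s2.png'%n,i)
togo([.601,-.1614,.081])"
```

```text
t 4.52 tcp [ 0.5985 -0.1544  0.0834] yaw [-1.7999e+02 -1.0000e-02  1.0885e+02] F [ 0.34  0.63 -0.23] rows [-0.074  0.001  0.024]
```

View pics/wrist2.png

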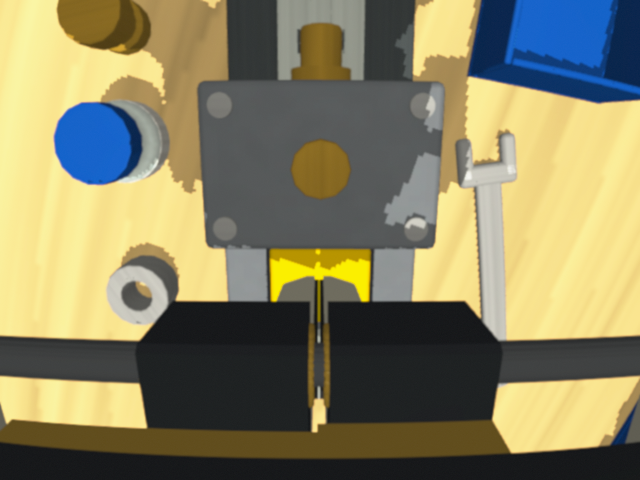

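View pics/scene2.png

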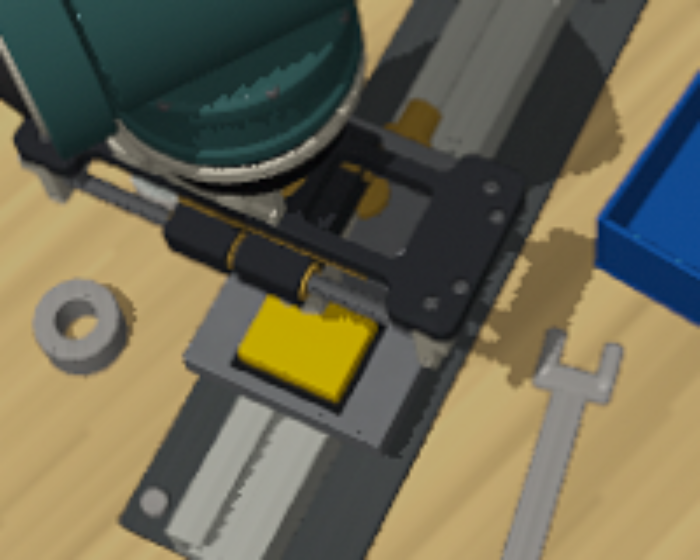

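Wrist view: the closed fingertips (318,290) are over the button. In the scene crop the button (310,345) still looks raised, and no force reads. I'll lower further in small steps.

```bash
python3 -m pendant '{"delta_pos":[[0,0,0.02],[0,0,0.01],[0,0,0]],"yaw":[0,0,0]}'; python3 -m pendant '{"delta_pos":[[0,0,0.02],[0,0,0.01],[0,0,0]],"yaw":[0,0,0]}'
```

```text
clock: 4.77
tcp_pos: [0.5985, -0.1544, 0.0803]
tool_rot: [-3.141, -0.0, 1.9]
force: [-0.2, 1.0, -0.5]
finger_gap: 0.0007
finger_force: 0.0
clock: 5.02
tcp_pos: [0.5984, -0.1544, 0.0772]
tool_rot: [-3.141, -0.0, 1.9]
force: [-1.1, -0.3, -0.1]
finger_gap: 0.0009
finger_force: 0.0
```

```bash
python3 -c "
from h import *
a=cv2.imread('pics/scene0.png')[...,::-1].copy()
c=capture('scene');b=c['img']
for i in(a,b):
    l,s,ce=mask(i,(22,150,60),(33,255,255));k=min(range(1,len(s)),key=lambda k:np.hypot(*(ce[k]-(238,337)))-(s[k,4]>100)*1000);print(s[k])
v=np.hstack([cv2.resize(i[305:375,195:285],None,fx=4.4,fy=4.4) for i in(a,b)])
cv2.imwrite('pics/cmp3.png',v[...,::-1])
togo([.601,-.1614,.081])"
```

```text
[218 319  40  36 860]
[218 325  40  30 711]
t 5.07 tcp [ 0.5985 -0.1544  0.0774] yaw [-1.7999e+02 -1.0000e-02  1.0885e+02] F [ 0.16 -0.58  0.34] rows [-0.074  0.001 -0.036]
```

View pics/cmp3.png

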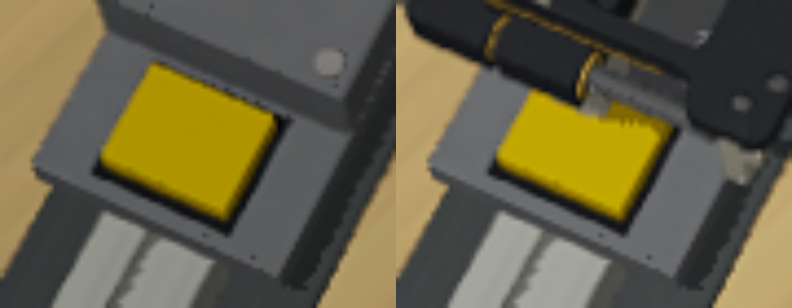

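The comparison crop shows the button still up, identical before and after, so the closed fingertips sit higher than the nominal figure. I'll keep lowering under force watch.

```bash
python3 -m pendant '{"delta_pos":[[0,0,0.02],[0,0,0.01],[0,0,0]],"yaw":[0,0,0]}'|sed -n '2p;4p'; python3 -m pendant '{"delta_pos":[[0,0,0.02],[0,0,0],[0,0,0]],"yaw":[0,0,0]}'|sed -n '2p;4p'
```

```text
tcp_pos: [0.5985, -0.1544, 0.0743]
force: [-1.0, -0.1, -0.2]
tcp_pos: [0.5985, -0.1544, 0.0724]
force: [-0.1, -0.0, -0.6]
```

```bash
python3 -m pendant '{"delta_pos":[[0,0,0.02],[0,0,0],[0,0,0]],"yaw":[0,0,0]}'|sed -n '2p;4p'; python3 -m pendant '{"delta_pos":[[0,0,0.02],[0,0,0],[0,0,0]],"yaw":[0,0,0]}'|sed -n '2p;4p'
python3 -c "
from h import *
c=capture('scene');w=capture('wrist')
v=np.hstack([cv2.resize(c['img'][300:380,190:290],(400,320)),cv2.resize(w['img'][200:440,170:470],(400,320))])
cv2.imwrite('pics/cmp4.png',v[...,::-1])
togo([.601,-.1614,.081])"
```

```text
tcp_pos: [0.5985, -0.1544, 0.0704]
force: [0.2, 0.1, -0.6]
tcp_pos: [0.5985, -0.1544, 0.0684]
force: [0.4, 0.9, 0.2]
t 6.17 tcp [ 0.5986 -0.1544  0.0686] yaw [180.     0.   108.85] F [0.06 0.33 0.47] rows [-0.074  0.    -0.124]
```

View pics/cmp4.png

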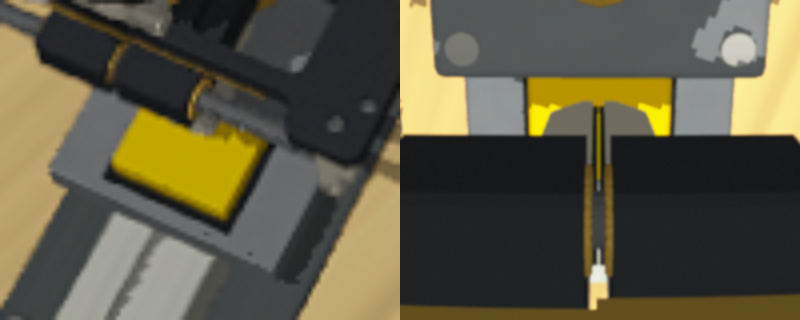

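The crops show the fingertips just above the button, still unpressed. By the wrist rays, the closed tips are at about TCP height. There is about 38 mm between gripper body and housing, so I'll continue.

```bash
for i in 1 2 3; do python3 -m pendant '{"delta_pos":[[0,0,0.015],[0,0,0],[0,0,0]],"yaw":[0,0,0]}'|sed -n '2p;4p'; done
```

```text
tcp_pos: [0.5985, -0.1544, 0.0669]
force: [-0.1, 0.1, -0.6]
tcp_pos: [0.5985, -0.1544, 0.0654]
force: [0.5, 0.1, 0.4]
tcp_pos: [0.5985, -0.1544, 0.0639]
force: [-0.2, 0.0, -0.5]
```

```bash
for i in 1 2 3 4; do python3 -m pendant '{"delta_pos":[[0,0,0.015],[0,0,0],[0,0,0]],"yaw":[0,0,0]}'|sed -n '2p;4,5p'; done
python3 -c "
from h import *
c=capture('scene');w=capture('wrist');print(w['fx'],w['cy'],w['k1'])
v=np.hstack([cv2.resize(c['img'][300:380,190:290],(400,320)),cv2.resize(w['img'][200:440,170:470],(400,320))])
cv2.imwrite('pics/cmp5.png',v[...,::-1])
togo([.601,-.1614,.081])"
```

```text
tcp_pos: [0.5985, -0.1544, 0.0624]
force: [0.1, 0.4, 0.0]
finger_gap: 0.0008
tcp_pos: [0.5985, -0.1544, 0.061]
force: [-0.4, -0.1, -0.1]
finger_gap: 0.0005
tcp_pos: [0.5985, -0.1544, 0.0594]
force: [0.1, -0.0, -0.1]
finger_gap: 0.0003
tcp_pos: [0.5985, -0.1544, 0.0579]
force: [-1.0, -0.2, 0.3]
finger_gap: 0.0003
422.00356335965694 236.8665329056616 -0.1021836954210734
t 8.02 tcp [ 0.5986 -0.1545  0.0581] yaw [-180.     -0.    108.85] F [-0.01 -0.77 -0.45] rows [-0.074  0.001 -0.229]
```

View pics/cmp5.png

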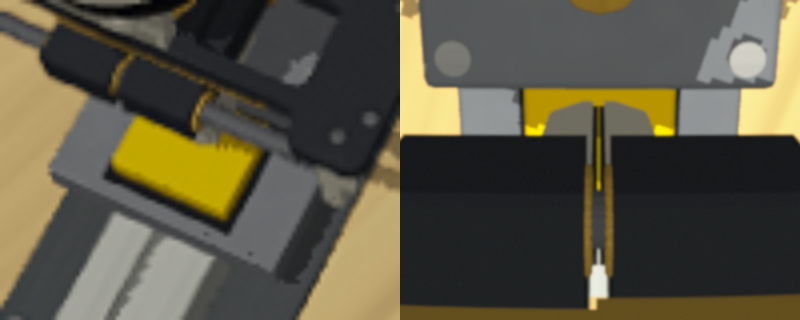

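The crop shows shadow still separating the tips from the button. The wrist rays put the tips about 18 mm behind the TCP when shut, with contact expected near TCP z = 0.052. The silhouette also shows the gripper clears the housing, so I'll go on.

```bash
for i in 1 2 3 4; do python3 -m pendant '{"delta_pos":[[0,0,0.015],[0,0,0],[0,0,0]],"yaw":[0,0,0]}'|sed -n '2p;4,5p'; done
```

```text
tcp_pos: [0.5985, -0.1544, 0.0564]
force: [-0.8, -0.2, -0.2]
finger_gap: 0.0005
tcp_pos: [0.5985, -0.1544, 0.0549]
force: [-0.0, -0.8, -0.3]
finger_gap: 0.0002
tcp_pos: [0.5985, -0.1544, 0.0534]
force: [-0.4, -0.4, 0.9]
finger_gap: 0.0006
tcp_pos: [0.5985, -0.1544, 0.0519]
force: [-0.5, 0.3, -0.6]
finger_gap: 0.0005
```

```bash
for i in 1 2 3; do python3 -m pendant '{"delta_pos":[[0,0,0.015],[0,0,0],[0,0,0]],"yaw":[0,0,0]}'|sed -n '2p;4,5p'; done
```

```text
tcp_pos: [0.5987, -0.1544, 0.0507]
force: [-0.2, 0.0, 2.5]
finger_gap: 0.0004
tcp_pos: [0.5986, -0.1544, 0.0491]
force: [0.6, -0.2, 1.3]
finger_gap: 0.0003
tcp_pos: [0.5987, -0.1545, 0.0476]
force: [0.6, -0.3, 2.6]
finger_gap: 0.0004
```

Contact is at TCP z ≈ 0.051, as predicted. Next I press to the hard stop.

```bash
for i in 1 2 3; do python3 -m pendant '{"delta_pos":[[0,0,0.015],[0,0,0],[0,0,0]],"yaw":[0,0,0]}'|sed -n '2p;4p'; done;  python3 -m pendant '{"delta_pos":[[0,0,0.005],[0,0,0],[0,0,0]],"yaw":[0,0,0]}'|sed -n '2p;4p'
```

```text
tcp_pos: [0.5987, -0.1544, 0.0461]
force: [0.3, -0.2, 3.8]
tcp_pos: [0.5987, -0.1544, 0.0446]
force: [0.9, -0.0, 4.5]
tcp_pos: [0.5986, -0.1544, 0.0432]
force: [0.3, 0.8, 6.0]
tcp_pos: [0.5987, -0.1545, 0.0431]
force: [-1.2, 1.0, 10.0]
```

```bash
python3 -m pendant '{"delta_pos":[[0,0,0.005],[0,0,0],[0.05,0,0],[0.05,0,0],[0.05,0,0],[0.05,0,0],[0.05,0,0],[0.05,0,0],[0.05,0,0],[0,0,0]],"yaw":[0,0,0,0,0,0,0,0,0,0]}'
python3 - <<'E'
from h import *
togo([.601,-.1614,.043])
t=capture('top');st,ce,b=quad(t,(22,150,150),(33,255,255),(430,225));print(st,ce)
o=env.get_obs();c=capture('wrist');T=np.eye(4);T[:3,:3]=Ro.from_euler('xyz',o['tool_rot']).as_matrix();T[:3,3]=o['tcp_pos'];T=T@np.array(c['mount'])
# housing rear top edge: dark->yellow transition in column 320+-15
h=cv2.cvtColor(c['img'],cv2.COLOR_RGB2HSV);
for u in(290,320,350):
    v=np.where((h[:,u,1]>150)&(abs(h[:,u,0].astype(int)-27)<6))[0];print(u,v[v>230][:1])
E
```

```text
clock: 11.6
tcp_pos: [0.5875, -0.121, 0.0431]
tool_rot: [3.141, 0.001, 1.9]
force: [-2.4, 1.8, 12.1]
finger_gap: 0.0003
finger_force: 5.8
t 11.6 tcp [ 0.5875 -0.121   0.0431] yaw [1.7995e+02 4.0000e-02 1.0886e+02] F [-2.37  1.81 12.11] rows [-0.427 -0.003  0.001]Traceback (most recent call last):
  File "<stdin>", line 3, in <module>
  File "h.py", line 16, in quad
    i=min((i for i in range(1,len(s)) if s[i,4]>150),key=lambda i:np.hypot(*(ce[i]-near)))
ValueError: min() iterable argument is empty
```

```bash
python3 - <<'E'
from h import *
o=env.get_obs();c=capture('wrist');s=capture('scene')
togo([.601,-.1614,.043])
v=np.hstack([cv2.resize(s['img'][250:390,170:310],(400,400)),cv2.resize(c['img'][:,80:560],(400,400))])
cv2.imwrite('pics/cmp6.png',v[...,::-1])
E
```

```text
t 11.75 tcp [ 0.5875 -0.1212  0.043 ] yaw [1.7996e+02 2.0000e-02 1.0886e+02] F [-2.67  1.55 12.14] rows [-0.424 -0.002  0.   ]
```

View pics/cmp6.png

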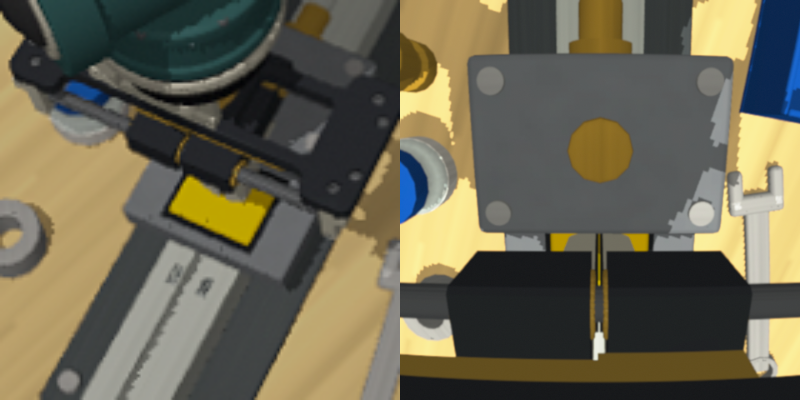

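The carriage is following with no slip and the button is down: the housing's rear edge keeps its offset from the fingers in the wrist image. Next I slide on.

```bash
python3 -m pendant '{"delta_pos":[[0.05,0,0],[0.05,0,0],[0.05,0,0],[0.05,0,0],[0.05,0,0],[0.05,0,0],[0.05,0,0],[0.05,0,0],[0,0,0]],"yaw":[0,0,0,0,0,0,0,0,0]}'|sed -n '1,4p'
python3 -m pendant '{"delta_pos":[[0.05,0,0],[0.05,0,0],[0.05,0,0],[0.05,0,0],[0.05,0,0],[0.05,0,0],[0.05,0,0],[0.05,0,0],[0,0,0]],"yaw":[0,0,0,0,0,0,0,0,0]}'|sed -n '1,4p'
python3 -c "
from h import *
togo([.601,-.1614,.043])"
```

```text
clock: 12.5
tcp_pos: [0.5746, -0.083, 0.0431]
tool_rot: [3.14, 0.001, 1.9]
force: [-1.8, 2.2, 11.4]
clock: 13.25
tcp_pos: [0.5618, -0.0451, 0.0431]
tool_rot: [3.14, 0.001, 1.9]
force: [-0.5, 1.7, 11.9]
t 13.25 tcp [ 0.5618 -0.0451  0.0431] yaw [1.7992e+02 3.0000e-02 1.0887e+02] F [-0.52  1.67 11.86] rows [-1.228e+00 -5.000e-03  1.000e-03]
```

```bash
python3 -m pendant '{"delta_pos":[[0.03,0,0],[0.03,0,0],[0.03,0,0],[0.03,0,0],[0,0,0]],"yaw":[0,0,0,0,0]}'|sed -n '1,4p'
for i in 1 2 3 4; do python3 -m pendant '{"delta_pos":[[0.02,0,0],[0,0,0]],"yaw":[0,0]}'|sed -n '2p;4p'; done
```

```text
clock: 13.67
tcp_pos: [0.5581, -0.034, 0.043]
tool_rot: [3.14, 0.001, 1.9]
force: [-0.8, 0.4, 11.3]
tcp_pos: [0.5575, -0.0324, 0.043]
force: [0.7, -0.3, 10.8]
tcp_pos: [0.5569, -0.0305, 0.043]
force: [0.8, -0.1, 11.0]
tcp_pos: [0.5562, -0.0286, 0.043]
force: [1.0, 0.0, 11.0]
tcp_pos: [0.5557, -0.0272, 0.043]
force: [1.2, -3.5, 9.1]
```

```bash
for i in 1 2 3 4; do python3 -m pendant '{"delta_pos":[[0.02,0,0],[0,0,0]],"yaw":[0,0]}'|sed -n '2p;4p'; done
python3 - <<'E'
from h import *
togo([.601,-.1614,.043])
c=capture('wrist');s=capture('scene')
v=np.hstack([cv2.resize(s['img'][170:330,190:350],(400,400)),cv2.resize(c['img'][:,80:560],(400,400))])
cv2.imwrite('pics/cmp7.png',v[...,::-1])
E
```

```text
tcp_pos: [0.5551, -0.0255, 0.043]
force: [2.0, -4.8, 9.8]
tcp_pos: [0.5545, -0.0236, 0.043]
force: [2.3, -5.3, 8.4]
tcp_pos: [0.5538, -0.0217, 0.043]
force: [1.9, -5.6, 9.1]
tcp_pos: [0.5532, -0.0199, 0.043]
force: [1.9, -7.5, 9.0]
t 15.0 tcp [ 0.5532 -0.0199  0.043 ] yaw [1.7991e+02 1.4000e-01 1.0883e+02] F [ 1.88 -7.47  9.04] rows [-1.493 -0.004  0.004]
```

View pics/cmp7.png

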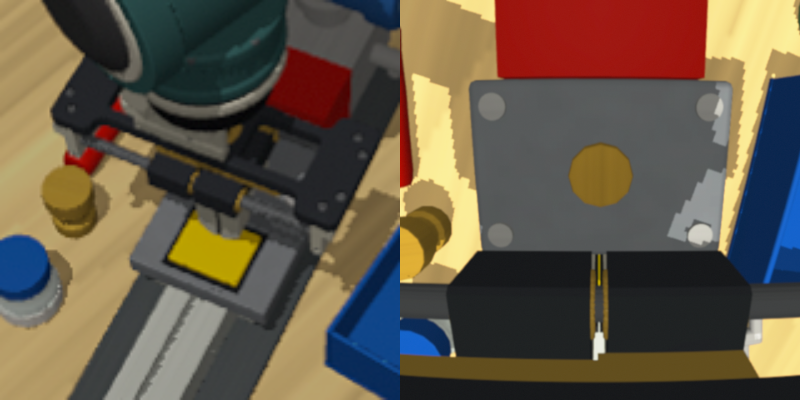

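The wrist view shows the red stop's rear edge (row 77) meeting the housing's front edge (row 82), a gap of about 1 mm by rays. The fingers are now sliding over the button, so I'll press on to the housing's rear wall to seat it firmly.

```bash
for i in 1 2 3; do python3 -m pendant '{"delta_pos":[[0.015,0,0],[0,0,0]],"yaw":[0,0]}'|sed -n '2p;4p'; done
```

```text
tcp_pos: [0.5532, -0.0199, 0.043]
force: [8.1, -19.1, 4.7]
tcp_pos: [0.5532, -0.02, 0.0431]
force: [13.4, -31.5, 0.9]
tcp_pos: [0.5532, -0.02, 0.0431]
force: [18.9, -43.9, -1.8]
```

Hard against the stop: no motion at 48 N. I'll unload most of the push, then lift straight up.

```bash
python3 -m pendant '{"delta_pos":[[-0.02,0,0],[-0.02,0,0],[0,0,0]],"yaw":[0,0,0]}'|sed -n '2p;4p'
python3 -m pendant '{"delta_pos":[[0,0,-0.03],[0,0,-0.05],[0,0,-0.08],[0,0,-0.1],[0,0,-0.2],[0,0,-0.2],[0,0,-0.2],[0,0,-0.2],[0,0,0],[0,0,0]],"yaw":[0,0,0,0,0,0,0,0,0,0]}'
python3 - <<'E'
from h import *
o=env.get_obs();c=capture('wrist');T=np.eye(4);T[:3,:3]=Ro.from_euler('xyz',o['tool_rot']).as_matrix();T[:3,3]=o['tcp_pos'];T=T@np.array(c['mount'])
togo([.601,-.1614,.043])
st,ce,b=quad(c,(22,150,120),(33,255,255),(320,270));print(st,ce,'btn .07',plane(c,[ce],.07,T),'.062',plane(c,[ce],.062,T))
s=capture('scene')
v=np.hstack([cv2.resize(s['img'][170:330,190:350],(400,400)),cv2.resize(c['img'][:,80:560],(400,400))])
cv2.imwrite('pics/cmp8.png',v[...,::-1])
E
```

```text
tcp_pos: [0.5532, -0.0199, 0.043]
force: [3.7, -8.5, 7.6]
clock: 16.68
tcp_pos: [0.5524, -0.0187, 0.1484]
tool_rot: [3.141, 0.0, 1.9]
force: [-0.5, 0.1, -0.6]
finger_gap: 0.0005
finger_force: 0.0
t 16.73 tcp [ 0.5519 -0.0186  0.1473] yaw [-1.7996e+02 -1.0000e-02  1.0884e+02] F [ 0.37  0.15 -0.42] rows [-1.51   0.004  1.043]
[ 281  235   78   57 3475] [319.3171223  257.22791367] btn .07 [[ 0.55695986 -0.03171603  0.07      ]] .062 [[ 0.55776748 -0.03403198  0.062     ]]
```

View pics/cmp8.png

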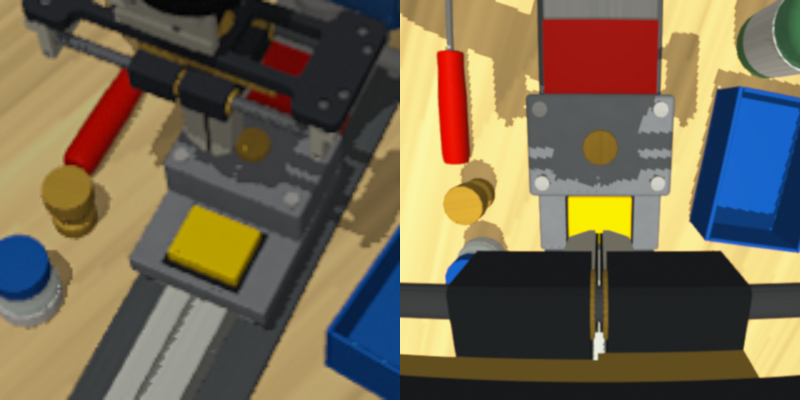

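The button (215,245) has sprung back up. The housing is against the red stop and the loose things are where they were. The arm is clear with no force, so I'll hand in.

```bash
python3 -c "
from cell import env
print(env.job_done())"
```

```text
the job is handed in; nothing more can be done
None
```

The carriage is hard against the red stop, the button has sprung back up, the arm is clear and touching nothing, and the job is handed in at about 17 s; no verdict was returned.

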